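Seat a filter blank in the corner of the inspection nest

TASK

Seat the orange filter blank for inspection without grasping or lifting it: gently, with the fingertips, push it across the deck of the grey nest until it lies against the long metal rail, while still well away from the pocket. Then slide it along the rail, keeping it against the rail all the way, into the corner pocket until it rests against both the rail and the end stop; leave it there and take the fingers clear. Leave the green blank, the timer and the forceps alone.

Things in the scene. Friction and masses are not known exactly. Their poses are not given: they have to be found in the camera images.
- nest: Inspection nest, fixed to the bench: grey deck plate 160 x 270 mm, top 10 mm above the bench, with aluminium bars standing 14 mm above the deck. Origin on the bench surface; in its frame the deck spans x -85..+75, y -135..+135 mm. +x points across the deck to the long rail, +y along the rail to the end stop and corner pocket.
- nest_rail (a point): Middle of the long rail's inner face (nest frame 60, 0, 17 mm). The face is upright, faces the nest's -x and runs along y from -135 to +115 mm, where it meets the end stop, whose inner face (at y = +115 mm, spanning x -5..+74 mm) faces -y.
- nest_seat (a point): Where the orange blank's centre lies when it rests against both rail and end stop: nest frame (35, 90, 18) mm. The pocket there, between rail and guide bar, is 55 mm wide and open only to -y. Seated, about 22 mm of the blank still stands out of the pocket's mouth.
- nest_guide (a point): Middle of the free end of the short guide bar, the pocket's side opposite the rail (nest frame -1, 87, 17 mm). The bar is 12 mm thick (x -7..+5 mm), runs along y from +87 mm to the end stop at +115 mm, and its top is 14 mm above the deck.
- orange_blank_center (a point): Centre of the orange filter blank: a loose plain disc 50 mm in diameter, 16 mm thick, about 80 g, flat on the deck. It starts on the open part of the deck, off the rail and at the end away from the pocket (centre at x -45..-10, y -95..-35 mm in the nest's frame). Blank and nest are smooth (friction about 0.25).
- green_blank_center (a point): Centre of a green filter blank, a loose disc of the same size (50 mm diameter, 16 mm thick) lying on the bench beyond the end stop; to be left alone.
- timer: White digital timer, loose, 66 x 66 x 21 mm, on the bench beyond the open end of the rail (-y side of the nest); origin under its centre; to be left alone.
- forceps: Steel forceps, loose, 14 x 133 x 10 mm, lying on the bench along the nest's near edge, towards its pocket end, long axis is its own y; origin under its centre; to be left alone.
- orange_blank: The same orange blank; origin at the centre of its underside, z up through its thickness.
Things that resemble listed ones, but are neither listed nor needed, are in the scene too. What is shaped like the orange_blank but brown, purple or yellow is not meant.

How it is judged:
By the outcome, as a careful person would: the job done as asked, in the order asked, and still so for the second after the job is handed in, with the robot touching nothing.
It also fails if it takes over 45 s, if anything falls off the work surface, if the arm or the gripper's body presses on something with over 40 N, if the wrist force passes 120 N, or if a joint passes its speed limit or range.

ROBOT

A 6-joint arm with a two-finger parallel gripper is mounted at the origin on a cart in front of the work surface, level with it; the furniture and walls round the work are solid. World frame = base frame: x ahead of the robot, y to its left, z up, the work surface at z = 0. Lengths are in m, angles in rad, forces in N, time in s.
With the tool pointing down it reaches from about 0.325 to 0.9 m from the base axis. Payload 6.1 kg.
Tool frame: the origin (TCP) lies at the centre of the arm's flange, where the gripper is bolted on; the fingertips stand 173 mm ahead of it and the grasp point (between the pads) lies 155 mm ahead of it (tip_reach is the distance from the TCP to the fingertips, in m); z points along the fingers, y is the line along which they close (so a half turn about z gives the same grasp; the last joint's range is limited). The gripper opens to 85 mm and grips with 20 to 120 N. Pads are 22 mm wide; open, the fingers measure 114 mm over their backs; the gripper's body (76 mm by 85 mm) begins 54 mm behind the grasp point. The pads swing forward as they close: fully open they stand 13 mm farther back than shut.
Start: joints at [-1.352, 0.22, 1.526, -0, 1.395, -0.126], TCP at [0.211, -0.588, 0.405] pointing down, gripper open.
Joint ranges: [-2.98, 2.98], [-0.91, 2.08], [0.09, 2.57], [-1.24, 4.39], [0.2, 2.65], [-2.68, 2.68]. Speed limits (rad/s): [2.57, 2.57, 3.01, 3.14, 3.14, 3.14].

INTERFACE

Orientations are given as a 3x3 rotation matrix whose columns are the frame's x, y, z axes.
In Python, from bench import get_state, read_camera, sign_off, tip_reach gives the robot as it stands.
- The arm moves only by the tool jog_arm, never from a script. Its argument "deltas" is a list that holds one entry, the list of rows, each a list of 7 numbers: the turn, a rotation vector about the tool's x, y, z in degrees, then the shift along the tool's x, y, z in m, then the finger opening in m, from 0 to 0.0854. A call has 1 to 10 rows; each row shifts and turns the commanded pose from where the row before left it, along the tool's axes as they then stand; what a row does not reach is not made up. A row lasts 1/10 s, in which the tool goes at most 50 mm and 8.59 degrees, less where a joint would pass 70% of its speed; a pose out of reach is approached as far as the arm can. A call is refused whole if a number of a shift passes 0.05 or a number of a turn 8.59, either way. A call with a gripper value outside its range is refused whole. The fingers move at their own pace and stop on an object; "newtons" is the grip in N (left out, the last holds). Time passes only in rows, so rows that do not move let the fingers close. It gives the time, the measured TCP pose, the force, the opening and the grip force at its end, in the units of the state.
- get_state(): the state, without advancing time (a new reading comes with each control period).
- read_camera(name): name is "scene" or "top" or "wrist"; returns a dict with "image" (480x640x3 uint8, blue, green, red), "range_z" (480x640 float32, m along the optical axis (not along the pixel's ray), 0 where there is no reading), "mtx" (3x3 intrinsics, pixels), "k1" (the pictures are not rectified: a ray, as slopes to the right and down, at radius r is drawn at 1 + k1 r^2 times it, then the intrinsics apply), "rvec" (rotation vector, rad) and "tvec" (3), from world to camera coordinates, as OpenCV has them. Camera axes: x right, y down, z forward; pixel columns grow to the right and rows downward; lengths in m; the calibration is good to about 2 mm. A picture is of the moment at which its call begins.
- sign_off(): hands the job in; it is judged then, once.
The state is a dict: "time_s": time; "joint_positions": joint angles; "qd": joint speeds; "joint_efforts": joint torques, N m; "tool_pos": TCP position; "eef_rot": TCP orientation; "contact_force": force on the tool from outside, world axes, zero at the start; "wrist_torque": the same for the moment, N m; "grip_width": opening from 0.0 (shut) to 1.0 (fully open); "grasp_force": force on a finger pad.
Only numpy, scipy, OpenCV 4.12 (cv2) and the standard library are available. Lean on these libraries where they do the work, as an engineer would, in place of code of your own. Each camera call takes 0.05 s, during which the arm holds its last target. There are 200 camera calls.

## Working session

There is one attempt and no reset: what is moved stays moved. The work goes in short steps, Python scripts to look and compute and a tool call to move; the robot and the scene stay as the last step left them, time stands still between calls to the robot, and variables do not carry over. Pictures are saved under pics/ and viewed, at most 13 in all, crops included, and the job is handed in when it is done.

Besides the shell and the picture viewer there is one more tool, called after "Call:" in YAML: its name, and indented under it one key for each argument. jog_arm: Moves the arm, as the interface text tells. Its arguments: {"type":"object","properties":{"deltas":{"type":"array","items":{"type":"array","items":{"type":"array","items":{"type":"number"}}}},"newtons":{"type":"number"}},"required":["deltas"]}

```bash
mkdir -p pics; cat > h.py <<'E'
import numpy as np, cv2
from bench import *
def cam(n):
    c=read_camera(n); c['R']=cv2.Rodrigues(np.array(c['rvec'],float))[0]; c['t']=np.array(c['tvec'],float).reshape(3); return c
def ray(c,uv):
    K=np.array(c['mtx'],float); d=np.array([c['k1'],0,0,0],float)
    uv=np.array(uv,float).reshape(-1,1,2)
    p=cv2.undistortPoints(uv,K,d).reshape(-1,2)
    r=np.c_[p,np.ones(len(p))]@c['R']; o=-c['R'].T@c['t']; return o,r
def onplane(c,uv,z):
    o,r=ray(c,uv); return o+r*((z-o[2])/r[:,2])[:,None]
def cloud(c):
    v,u=np.mgrid[0:480,0:640]
    o,r=ray(c,np.c_[u.ravel(),v.ravel()]); p=o+r*c['range_z'].ravel()[:,None]
    return p.reshape(480,640,3)
E
python3 - <<'E'
from h import *
for n in ('top','scene'):
    c=cam(n); cv2.imwrite(f'pics/{n}0.png',c['image']); print(n,-c['R'].T@c['t'],c['R'].round(2).tolist(),(c['range_z']>0).mean())
    np.savez(f'{n}0.npz',**c)
s=get_state();print(s['tool_pos'],np.round(s['eef_rot'],3),tip_reach,s['time_s'])
E
```

```text
top [0.36727455 0.00730398 0.89129401] [[-0.01, -1.0, -0.0], [-0.98, 0.01, -0.18], [0.18, 0.0, -0.98]] 0.9959928385416666
scene [0.16729518 0.61854252 0.58274641] [[-0.87, -0.48, -0.02], [-0.28, 0.53, -0.8], [0.39, -0.69, -0.6]] 0.996025390625
[ 0.21118728 -0.58797109  0.40369887] [[ 0.941  0.338 -0.   ]
 [ 0.338 -0.941  0.002]
 [ 0.    -0.002 -1.   ]] 0.1734 0.1
```

View pics/top0.png

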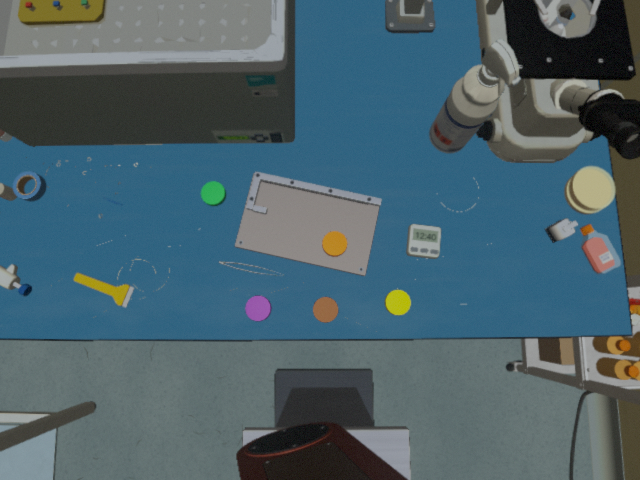

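View pics/scene0.png

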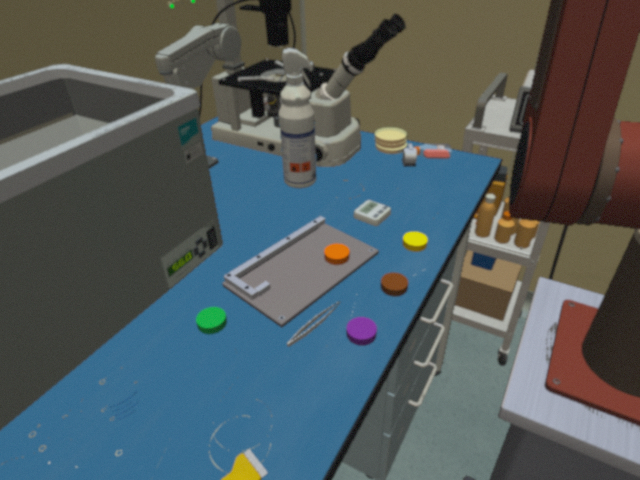

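The top view shows the nest: rail from about (258,175) to (381,202), pocket at upper left around (257,195), guide at (257,209). The orange blank is at (335,244), green at (213,193), timer at (424,240) and forceps around (250,268). The scene view agrees, with a tall grey box behind the rail.

```bash
python3 - <<'E'
from h import *
for n in ('top','scene'):
    c=dict(np.load(f'{n}0.npz')); P=cloud(c); im=c['image']; hsv=cv2.cvtColor(im,cv2.COLOR_BGR2HSV)
    H,S,V=[hsv[...,i].astype(int) for i in range(3)]
    near=(P[...,0]>.3)&(P[...,0]<.62)&(np.abs(P[...,1])<.25)
    # deck+bars : low saturation
    m=(near&(S<70)&(P[...,2]<.04)&(P[...,2]>-.01)).astype(np.uint8)
    org=(near&(H>8)&(H<20)&(S>180)&(V>180)).astype(np.uint8)
    k,l,st,ce=cv2.connectedComponentsWithStats(org); i=1+st[1:,4].argmax()
    print(n,'orange',onplane(c,ce[i],.026 ),st[i], 'cloud z',np.median(P[l==i],0))
    k,l,st,ce=cv2.connectedComponentsWithStats(m); i=1+st[1:,4].argmax()
    print('nest area',st[i]); 
    pts=P[l==i]; print('z hist',np.percentile(pts[:,2],[5,25,50,75,90,95,99]))
    bar=(l==i)&(P[...,2]>.018)&(P[...,2]<.032)
    b=P[bar]; print('bar n',len(b))
    r=cv2.minAreaRect(np.float32(pts[:,:2])); print('rect all',np.round(cv2.boxPoints(r),4).tolist(),r[1])
    o=im.copy(); o[bar]=(0,0,255); o[org>0]=(255,0,255)
    if n=='top':
        o=cv2.resize(o[140:330,190:460],None,fx=2.9,fy=2.9,interpolation=cv2.INTER_NEAREST); cv2.imwrite('pics/m.png',o)
        box=P[(P[...,2]>.15)&(P[...,1]>-.1)&(P[...,0]>.4)&(P[...,1]<.3)];print('box min x,max z, y min',box[:,0].min(),box[:,2].max(),box[:,1].min())
E
```

```text
top orange [[ 0.52029089 -0.02465506  0.026     ]] [329 232  17  11  72] cloud z [ 0.52128366 -0.0243085   0.02589895]
nest area [ 235  188  147   88 9002]
z hist [0.0076259  0.00915385 0.01026428 0.01148216 0.01335001 0.02323595
 0.02592154]
bar n 681
rect all [[0.4438000023365021, -0.07989999651908875], [0.5990999937057495, -0.11599999666213989], [0.6603000164031982, 0.14740000665187836], [0.5049999952316284, 0.1835000067949295]] (0.270415335893631, 0.15942761301994324)
box min x,max z, y min 0.7131284791552529 0.3344785766147039 0.05514767791314767
scene orange [[ 0.50634084 -0.01996937  0.026     ]] [325 244  24  15 283] cloud z [ 0.50539826 -0.01907896  0.02689868]
nest area [ 236  216  142  110 6999]
z hist [0.00888989 0.01029188 0.01107538 0.01201565 0.01668193 0.0241247
 0.02584909]
bar n 649
rect all [[0.435699999332428, -0.1054999977350235], [0.6152999997138977, -0.14720000326633453], [0.6825000047683716, 0.14229999482631683], [0.503000020980835, 0.18400000035762787]] (0.2971859872341156, 0.18432459235191345)
```

View pics/m.png

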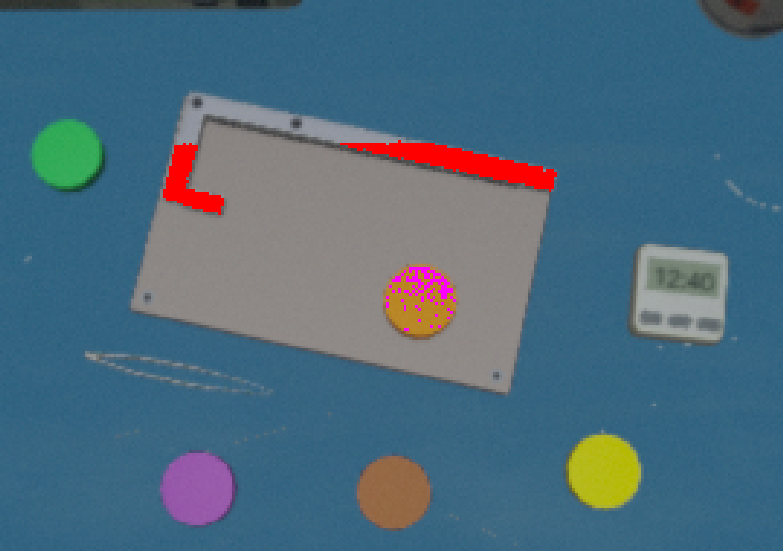

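The overlay shows the bars were clipped at my x window, and the orange mask is patchy; I'm refitting with wider limits. The orange disc is whole at about (335,244).

```bash
cat >> h.py <<'E'
def orange(c,P=None):
    P=cloud(c) if P is None else P
    hsv=cv2.cvtColor(c['image'],cv2.COLOR_BGR2HSV); H,S,V=[hsv[...,i].astype(int) for i in range(3)]
    near=(P[...,0]>.35)&(P[...,0]<.75)&(np.abs(P[...,1])<.25)
    m=(near&(H>12)&(H<22)&(S>170)&(V>110)&(P[...,2]>.021)).astype(np.uint8)
    k,l,st,ce=cv2.connectedComponentsWithStats(m); i=1+st[1:,4].argmax()
    (u,v),r=cv2.minEnclosingCircle(np.argwhere(l==i)[:,::-1].astype(np.float32))
    return onplane(c,ce[i],.026)[0], st[i,4], r
E
python3 - <<'E'
from h import *
for n in ('top','scene'):
    c=dict(np.load(f'{n}0.npz')); P=cloud(c)
    hsv=cv2.cvtColor(c['image'],cv2.COLOR_BGR2HSV); H,S=hsv[...,0],hsv[...,1]
    near=(P[...,0]>.35)&(P[...,0]<.7)&(np.abs(P[...,1])<.25)
    m=(near&(S<70)&(P[...,2]<.035)&(P[...,2]>.006)).astype(np.uint8)
    k,l,st,ce=cv2.connectedComponentsWithStats(m); i=1+st[1:,4].argmax()
    # rays onto true planes
    v,u=np.nonzero(l==i); z=P[v,u,2]; hi=z>.019
    deck=onplane(c,np.c_[u,v][~hi],.010); bar=onplane(c,np.c_[u,v][hi],.024)
    q=np.r_[deck,bar][:,:2].astype(np.float32)
    r=cv2.minAreaRect(q); B=cv2.boxPoints(r); print(n,'rect',r[1],B.round(4).tolist())
    # rail long direction from bar points: line through rail bins
    th=np.deg2rad(-13.1)
    for it in range(3):
        ex=np.array([np.cos(th),np.sin(th)]); ey=np.array([-ex[1],ex[0]])
        X=bar[:,:2]@ex; Y=bar[:,:2]@ey
        s=(X>X.max()-.018); a=np.polyfit(Y[s],X[s],1); th-=np.arctan(a[0])
    ex=np.array([np.cos(th),np.sin(th)]); ey=np.array([-ex[1],ex[0]]); X=bar[:,:2]@ex; Y=bar[:,:2]@ey
    s=X>X.max()-.018
    print('yaw',np.rad2deg(th),'rail X pct',np.percentile(X[s],[2,50,98]),'Y',np.percentile(Y,[.5,99.5]), 'guide/stop X min',np.percentile(X,1))
    dX=deck[:,:2]@ex; dY=deck[:,:2]@ey; print('deck X',np.percentile(dX,[.2,99.8]),'Y',np.percentile(dY,[.2,99.8]))
    o,a,rr=orange(c,P); print('orange',o,a,rr,'in X,Y',o[:2]@ex,o[:2]@ey)
    if n=='top':
        box=P[(P[...,2]>.05)&(P[...,1]>-.1)&(P[...,0]>.6)&(P[...,1]<.3)];print('box min x',np.percentile(box[:,0],1),box[:,2].max(),box[:,1].min())
        f=(S<90)&(P[...,0]>.38)&(P[...,0]<.5)&(P[...,1]>.05)&(P[...,1]<.22)&(l!=i); fp=onplane(c,np.argwhere(f)[:,::-1],.008); print('forceps',np.percentile(fp,[3,50,97],axis=0).round(3).tolist())
E
```

```text
top rect (0.2695215940475464, 0.15926465392112732) [[0.44359999895095825, -0.07909999787807465], [0.598800003528595, -0.1151999980211258], [0.6596999764442444, 0.14740000665187836], [0.5045999884605408, 0.1834000051021576]]
yaw -12.941597080761419 rail X pct [0.59462207 0.60199336 0.60933284] Y [0.02389857 0.28550642] guide/stop X min 0.5303248613009929
deck X [0.45087414 0.59835075] Y [0.02255326 0.29110308]
orange [ 0.5067548  -0.01873771  0.026     ] 457 12.085220336914062 in X,Y 0.4980791060278467 0.0952299078803075
box min x 0.7147461148563323 0.3344785766147039 0.05514767791314767
forceps [[0.417, 0.075, 0.008], [0.466, 0.156, 0.008], [0.491, 0.209, 0.008]]
scene rect (0.2805645763874054, 0.16579166054725647) [[0.43470001220703125, -0.08489999920129776], [0.5954999923706055, -0.12489999830722809], [0.6632999777793884, 0.14740000665187836], [0.5023999810218811, 0.1873999983072281]]
yaw -12.898859711022347 rail X pct [0.5919604  0.60037431 0.60900735] Y [0.02364197 0.28666896] guide/stop X min 0.526108345435626
deck X [0.44766577 0.60567497] Y [0.02039688 0.29187252]
orange [ 0.50500603 -0.01700135  0.026     ] 327 11.769444465637207 in X,Y 0.49605774943002817 0.09616052190105874
```

Call:
jog_arm:
  deltas:
    - [[0, 0, 8.2, 0, 0, 0, 0.03], [0, 0, 8.2, 0, 0, 0, 0.03], [0, 0, 8.2, 0, 0, 0, 0.03], [0, 0, 8.2, 0, 0, 0, 0.03], [0, 0, 0, 0, 0, 0, 0.03]]
  newtons: 20

```text
time_s: 0.6
tool_pos: [0.2112, -0.5881, 0.4041]
eef_rot: [[0.974, -0.227, -0.0], [-0.227, -0.974, 0.001], [-0.0, -0.001, -1.0]]
contact_force: [0.3, -0.1, 0.1]
grip_width: 0.351
grasp_force: 0.0
```

```bash
cat >> h.py <<'E'
def nest(p):
    t=np.deg2rad(-13.); ex=np.array([np.cos(t),np.sin(t)]); ey=np.array([-ex[1],ex[0]]); p=np.array(p)
    return np.array([p[:2]@ex-.535,p[:2]@ey-.157])*1e3
def rep():
    s=get_state(); R=np.array(s['eef_rot']); print(s['time_s'],'tcp nest',nest(s['tool_pos']).round(1),'z',s['tool_pos'][2],'yaw',np.rad2deg(np.arctan2(R[1,0],R[0,0])).round(2),'zax',R[:,2].round(3),'F',np.round(s['contact_force'],2),s['grip_width'])
E
python3 -c "
from h import *
rep()"
```

```text
0.6 tcp nest [-196.9 -682.5] z 0.4041059319676267 yaw -13.11 zax [-0.     0.001 -1.   ] F [ 0.3  -0.07  0.12] 0.3509745591647728
```

Call:
jog_arm:
  deltas:
    - [[0, 0, 0, 0.008, -0.0478, 0, 0.03], [0, 0, 0, 0.008, -0.0478, 0, 0.03], [0, 0, 0, 0.008, -0.0478, 0, 0.03], [0, 0, 0, 0.008, -0.0478, 0, 0.03], [0, 0, 0, 0.008, -0.0478, 0, 0.03], [0, 0, 0, 0.008, -0.0478, 0, 0.03], [0, 0, 0, 0.008, -0.0478, 0, 0.03], [0, 0, 0, 0.008, -0.0478, 0, 0.03], [0, 0, 0, 0.008, -0.0478, 0, 0.03], [0, 0, 0, 0.008, -0.0478, 0, 0.03]]

```text
time_s: 1.6
tool_pos: [0.3972, -0.1387, 0.4048]
eef_rot: [[0.975, -0.222, 0.001], [-0.222, -0.975, -0.0], [0.001, 0.0, -1.0]]
contact_force: [1.2, 0.0, -0.2]
grip_width: 0.354
grasp_force: 0.0
```

Call:
jog_arm:
  deltas:
    - [[0, 0, 0, 0.008, -0.0478, 0, 0.03], [0, 0, 0, 0.008, -0.0478, 0, 0.03], [0, 0, 0, 0.008, -0.0478, 0, 0.03], [0, 0, 0, 0, 0, 0.04, 0.03], [0, 0, 0, 0, 0, 0.04, 0.03], [0, 0, 0, 0, 0, 0.04, 0.03], [0, 0, 0, 0, 0, 0.02, 0.03], [0, 0, 0, 0, 0, 0, 0.03], [0, 0, 0, 0, 0, 0, 0.03]]

```text
time_s: 2.5
tool_pos: [0.453, -0.0063, 0.2651]
eef_rot: [[0.975, -0.224, -0.0], [-0.224, -0.975, 0.0], [-0.0, -0.0, -1.0]]
contact_force: [0.1, 0.7, 0.7]
grip_width: 0.352
grasp_force: 0.0
```

```bash
python3 -c "
from h import *
rep()
c=cam('wrist'); cv2.imwrite('pics/w1.png',c['image']); o=orange(c); print(o,nest(o[0]))"
```

```text
2.5 tcp nest [-92.2 -61.3] z 0.26506245169455933 yaw -12.92 zax [-0.  0. -1.] F [0.14 0.67 0.68] 0.3518374878128953
(array([ 0.52066968, -0.03973065,  0.026     ]), np.int32(13), 8.139510154724121) [-18.73760215 -78.58715974]
```

View pics/w1.png

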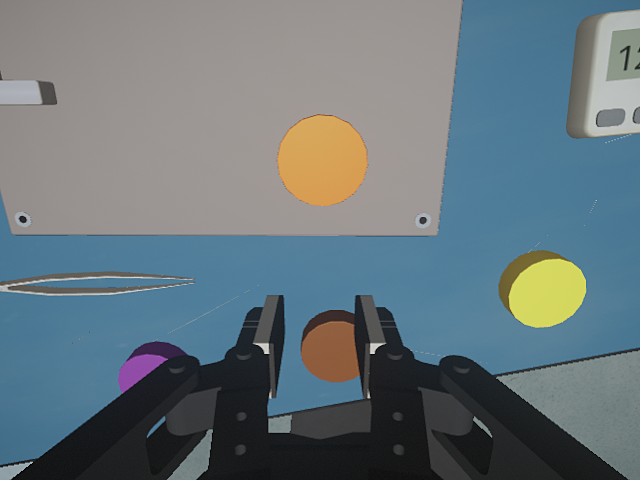

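The wrist view shows the orange blank at (322,160), centred between the fingers (about 265 and 375). The brown disc is behind the fingers and clear of them. Next I lower the tool and push toward the rail.

Call:
jog_arm:
  deltas:
    - [[0, 0, 0, 0, 0, 0.03, 0.03], [0, 0, 0, 0, 0, 0.03, 0.03], [0, 0, 0, 0, 0, 0.018, 0.03], [0, 0, 0, 0, 0, 0, 0.03], [0, 0, 0, 0.005, 0, 0, 0.03], [0, 0, 0, 0.005, 0, 0, 0.03], [0, 0, 0, 0.005, 0, 0, 0.03], [0, 0, 0, 0.003, 0, 0, 0.03], [0, 0, 0, 0, 0, 0, 0.03]]

```text
time_s: 3.45
tool_pos: [0.4712, -0.0106, 0.1874]
eef_rot: [[0.974, -0.226, 0.001], [-0.226, -0.974, -0.0], [0.001, -0.0, -1.0]]
contact_force: [-0.5, 0.1, -0.0]
grip_width: 0.345
grasp_force: 0.0
```

```bash
sed -i 's/S>170/S>140/' h.py; python3 -c "
from h import *
rep()
c=cam('wrist'); cv2.imwrite('pics/w2.png',c['image']); o=orange(c); print(o,nest(o[0]))
c=cam('top'); o=orange(c); print(o,nest(o[0]))"
```

```text
3.45 tcp nest [-73.5 -61.3] z 0.18740345922458684 yaw -13.04 zax [ 0.001 -0.    -1.   ] F [-0.47  0.09 -0.01] 0.3454975952501371
(array([ 0.5080651 , -0.02045232,  0.026     ]), np.int32(13181), 66.67549133300781) [-35.35580022 -62.63834939]
(array([ 0.37910159, -0.60829956,  0.026     ]), np.int32(1), 9.999999747378752e-05) [ -28.77713102 -664.42958163]
```

View pics/w2.png

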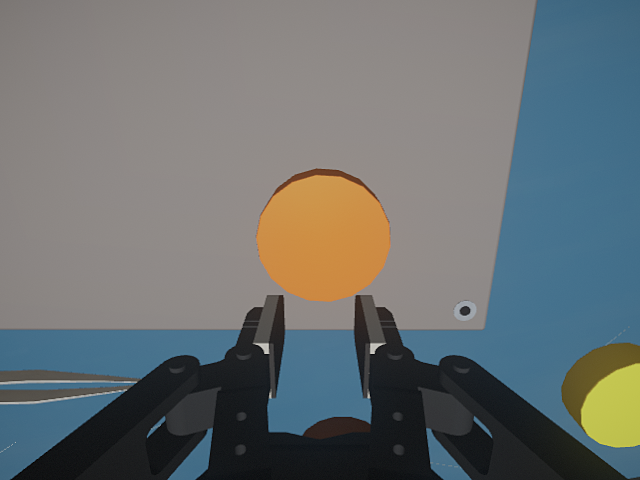

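The blank at (322,237) sits centred just ahead of the fingertips at rows 295–300, with no contact yet. I'll push gently.

Call:
jog_arm:
  deltas:
    - [[0, 0, 0, 0.002, 0, 0, 0.03], [0, 0, 0, 0.002, 0, 0, 0.03], [0, 0, 0, 0.004, 0, 0, 0.03], [0, 0, 0, 0.004, 0, 0, 0.03], [0, 0, 0, 0.004, 0, 0, 0.03], [0, 0, 0, 0.004, 0, 0, 0.03], [0, 0, 0, 0.004, 0, 0, 0.03], [0, 0, 0, 0.004, 0, 0, 0.03], [0, 0, 0, 0.004, 0, 0, 0.03], [0, 0, 0, 0.004, 0, 0, 0.03]]

```text
time_s: 4.55
tool_pos: [0.5057, -0.0186, 0.1867]
eef_rot: [[0.974, -0.226, -0.0], [-0.226, -0.974, 0.0], [-0.0, -0.0, -1.0]]
contact_force: [-0.4, -0.4, 0.2]
grip_width: 0.351
grasp_force: 0.1
```

Call:
jog_arm:
  deltas:
    - [[0, 0, 0, 0.004, 0, 0, 0.03], [0, 0, 0, 0.004, 0, 0, 0.03], [0, 0, 0, 0.004, 0, 0, 0.03], [0, 0, 0, 0.004, 0, 0, 0.03], [0, 0, 0, 0.003, 0, 0, 0.03], [0, 0, 0, 0, 0, 0, 0.03]]

```text
time_s: 5.15
tool_pos: [0.5244, -0.0229, 0.1868]
eef_rot: [[0.974, -0.226, 0.0], [-0.226, -0.974, -0.0], [0.0, 0.0, -1.0]]
contact_force: [0.4, -0.5, 0.6]
grip_width: 0.354
grasp_force: 0.0
```

```bash
python3 -c "
from h import *
rep()
for n in ('wrist','scene'):
  c=cam(n); cv2.imwrite(f'pics/{n}3.png',c['image']); o=orange(c); print(o,nest(o[0]))"
```

```text
5.15 tcp nest [-18.9 -61.4] z 0.1867925532734638 yaw -13.04 zax [ 0. -0. -1.] F [ 0.42 -0.52  0.61] 0.3544324200029298
(array([ 0.55615495, -0.03008887,  0.026     ]), np.int32(12788), 66.12291717529297) [ 13.66926097 -61.21004653]
(array([ 0.55814822, -0.01165325,  0.026     ]), np.int32(86), 6.800835609436035) [ 11.4643236  -42.79854399]
```

Call:
jog_arm:
  deltas:
    - [[0, 0, 0, 0.004, 0, 0, 0.03], [0, 0, 0, 0.004, 0, 0, 0.03], [0, 0, 0, 0.004, 0, 0, 0.03], [0, 0, 0, 0.003, 0, 0, 0.03], [0, 0, 0, 0.002, 0, 0, 0.03], [0, 0, 0, 0.001, 0, 0, 0.03], [0, 0, 0, 0.001, 0, 0, 0.03], [0, 0, 0, 0.001, 0, 0, 0.03]]

```text
time_s: 6.05
tool_pos: [0.5434, -0.0273, 0.1866]
eef_rot: [[0.974, -0.226, -0.0], [-0.226, -0.974, 0.0], [-0.0, 0.0, -1.0]]
contact_force: [-0.2, 0.5, 0.4]
grip_width: 0.351
grasp_force: 0.1
```

Call:
jog_arm:
  deltas:
    - [[0, 0, 0, 0.001, 0, 0, 0.03]]

```text
time_s: 6.15
tool_pos: [0.5444, -0.0275, 0.1867]
eef_rot: [[0.974, -0.226, -0.0], [-0.226, -0.974, 0.0], [-0.0, -0.0, -1.0]]
contact_force: [-0.0, -0.7, 0.2]
grip_width: 0.355
grasp_force: 0.1
```

```bash
python3 -c "
from h import *
rep()
for n in ('wrist',):
  c=cam(n); cv2.imwrite(f'pics/{n}4.png',c['image']); o=orange(c); print(o,nest(o[0]))"
```

```text
6.15 tcp nest [  1.7 -61.3] z 0.18670819968844873 yaw -13.04 zax [-0.  0. -1.] F [-0.02 -0.68  0.19] 0.355001843778881
(array([ 0.5756669 , -0.03457326,  0.026     ]), np.int32(12759), 66.12291717529297) [ 33.68988838 -61.19027233]
```

View pics/wrist4.png

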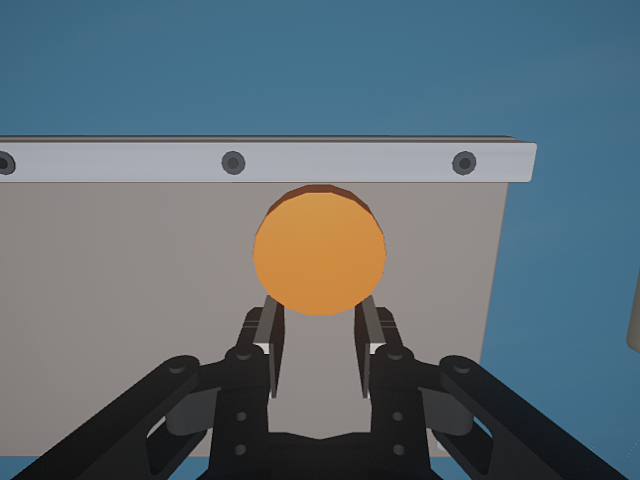

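The blank at (320,252) nearly touches the rail's inner edge at row 182. I'll creep in 1 mm steps and watch the force.

Call:
jog_arm:
  deltas:
    - [[0, 0, 0, 0.001, 0, 0, 0.03], [0, 0, 0, 0, 0, 0, 0.03]]

```text
time_s: 6.4
tool_pos: [0.5455, -0.0278, 0.1868]
eef_rot: [[0.974, -0.226, 0.0], [-0.226, -0.974, -0.0], [0.0, -0.0, -1.0]]
contact_force: [-0.0, 0.3, -0.1]
grip_width: 0.35
grasp_force: 0.0
```

Call:
jog_arm:
  deltas:
    - [[0, 0, 0, 0.001, 0, 0, 0.03], [0, 0, 0, 0, 0, 0, 0.03]]

```text
time_s: 6.6
tool_pos: [0.5464, -0.028, 0.1867]
eef_rot: [[0.974, -0.226, 0.0], [-0.226, -0.974, -0.0], [0.0, -0.0, -1.0]]
contact_force: [-0.6, -0.1, -0.5]
grip_width: 0.349
grasp_force: 0.0
```

Call:
jog_arm:
  deltas:
    - [[0, 0, 0, 0.0005, 0, 0, 0.03], [0, 0, 0, 0, 0, 0, 0.03]]

```text
time_s: 6.8
tool_pos: [0.5468, -0.0281, 0.1867]
eef_rot: [[0.974, -0.226, -0.0], [-0.226, -0.974, 0.0], [-0.0, -0.0, -1.0]]
contact_force: [-0.8, -0.4, -0.1]
grip_width: 0.353
grasp_force: 0.1
```

```bash
python3 -c "
from h import *
rep()
for n in ('wrist',):
  c=cam(n); cv2.imwrite(f'pics/{n}5.png',cv2.resize(c['image'][150:350,220:420],(600,600))); o=orange(c); print(o,nest(o[0]))"
```

```text
6.8 tcp nest [  4.2 -61.4] z 0.1866991668787458 yaw -13.05 zax [-0.  0. -1.] F [-0.8  -0.4  -0.11] 0.3527401102432119
(array([ 0.57813828, -0.0351578 ,  0.026     ]), np.int32(12756), 66.12291717529297) [ 36.22942272 -61.20389468]
```

View pics/wrist5.png

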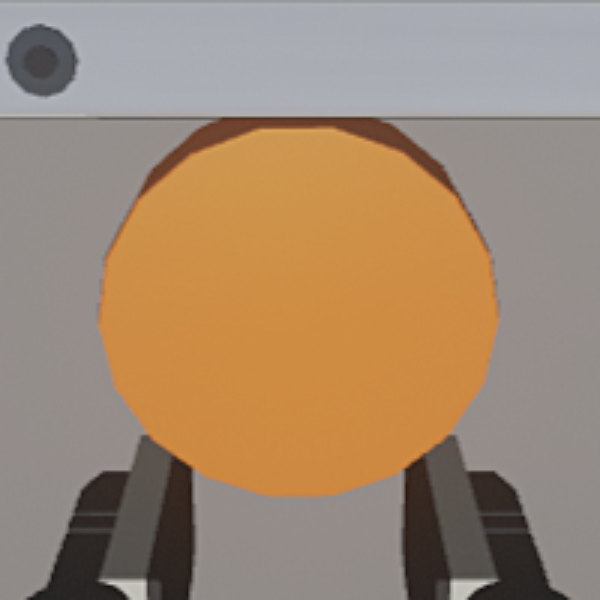

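The crop shows the blank's near-rail edge at about row 127 and the rail edge at row 118 (3x), so the gap is still just under 1 mm. I'll continue.

Call:
jog_arm:
  deltas:
    - [[0, 0, 0, 0.0005, 0, 0, 0.03], [0, 0, 0, 0, 0, 0, 0.03]]

```text
time_s: 7.05
tool_pos: [0.5472, -0.0281, 0.1866]
eef_rot: [[0.974, -0.226, -0.001], [-0.226, -0.974, 0.0], [-0.001, 0.0, -1.0]]
contact_force: [-1.9, 0.4, 1.5]
grip_width: 0.35
grasp_force: 0.7
```

Call:
jog_arm:
  deltas:
    - [[0, 0, 0, 0.0005, 0, 0, 0.03], [0, 0, 0, 0, 0, 0, 0.03]]

```text
time_s: 7.25
tool_pos: [0.5474, -0.0282, 0.1865]
eef_rot: [[0.974, -0.226, -0.001], [-0.226, -0.974, 0.0], [-0.001, 0.0, -1.0]]
contact_force: [-2.8, 0.8, 2.1]
grip_width: 0.353
grasp_force: 1.6
```

Call:
jog_arm:
  deltas:
    - [[0, 0, 0, 0.0005, 0, 0, 0.03], [0, 0, 0, 0, 0, 0, 0.03]]

```text
time_s: 7.45
tool_pos: [0.5477, -0.0283, 0.1864]
eef_rot: [[0.974, -0.226, -0.002], [-0.226, -0.974, 0.0], [-0.002, 0.0, -1.0]]
contact_force: [-5.7, 0.9, 2.2]
grip_width: 0.356
grasp_force: 2.7
```

Call:
jog_arm:
  deltas:
    - [[0, 0, 0, -0.005, 0, 0, 0.03], [0, 0, 0, -0.012, 0, -0.002, 0.03], [0, 0, 0, -0.013, 0, 0, 0.02], [0, 0, 0, 0, 0.022, 0, 0], [0, 0, 0, 0, 0.025, 0, 0], [0, 0, 0, 0.018, 0, 0, 0], [0, 0, 0, 0.0195, 0, 0, 0], [0, 0, 0, 0, 0, 0, 0]]

```text
time_s: 8.25
tool_pos: [0.5472, -0.077, 0.1899]
eef_rot: [[0.974, -0.226, 0.005], [-0.226, -0.974, -0.001], [0.005, 0.0, -1.0]]
contact_force: [0.7, -0.3, 0.6]
grip_width: 0.0
grasp_force: 0.0
```

```bash
python3 -c "
from h import *
rep()
for n in ('wrist',):
  c=cam(n); cv2.imwrite(f'pics/{n}6.png',c['image']); o=orange(c); print(o,nest(o[0]))"
```

```text
8.25 tcp nest [  15.5 -108.9] z 0.1899382185719251 yaw -13.09 zax [ 0.005 -0.001 -1.   ] F [ 0.66 -0.31  0.62] 6.026203985481176e-05
(array([ 0.57809497, -0.03553692,  0.026     ]), np.int32(11283), 64.5743179321289) [ 36.27250109 -61.58303636]
```

View pics/wrist6.png

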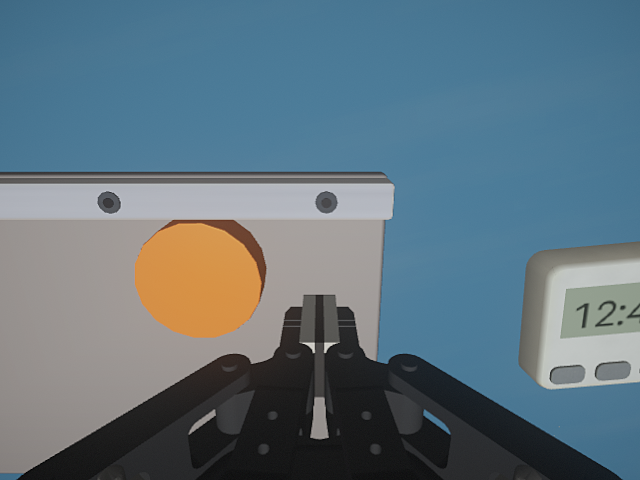

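The blank at (200,278) rests on the rail at row 220. The closed fingers sit behind it, with the left side at px 283 and rows 295–345. I'll shift 2 mm off the rail, lower slightly, and push along the rail.

Call:
jog_arm:
  deltas:
    - [[0, 0, 0, -0.002, 0, 0.0025, 0], [0, 0, 0, 0, -0.004, 0, 0], [0, 0, 0, 0, -0.004, 0, 0], [0, 0, 0, 0, -0.003, 0, 0], [0, 0, 0, 0, -0.003, 0, 0], [0, 0, 0, 0, -0.003, 0, 0], [0, 0, 0, 0, -0.003, 0, 0], [0, 0, 0, 0, -0.003, 0, 0], [0, 0, 0, 0, -0.003, 0, 0]]

```text
time_s: 9.2
tool_pos: [0.5489, -0.0499, 0.1861]
eef_rot: [[0.974, -0.226, -0.0], [-0.226, -0.974, 0.0], [-0.0, 0.0, -1.0]]
contact_force: [-1.2, -1.1, -0.9]
grip_width: 0.001
grasp_force: 0.4
```

```bash
python3 -c "
from h import *
rep()
for n in ('wrist',):
  c=cam(n); cv2.imwrite(f'pics/{n}7.png',c['image']); o=orange(c); print(o,nest(o[0]))"
```

```text
9.2 tcp nest [ 11.  -82.2] z 0.18611114807510792 yaw -13.04 zax [-0.  0. -1.] F [-1.15 -1.08 -0.92] 0.0011584091855504684
(array([ 0.58045162, -0.02548913,  0.026     ]), np.int32(12256), 66.2835922241211) [ 36.30848557 -51.26264579]
```

View pics/wrist7.png

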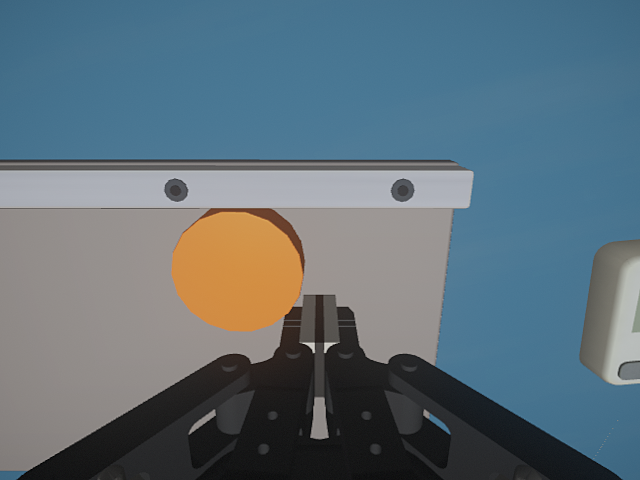

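The blank at (238,268) slides on the rail: x in the nest frame is unchanged (36.3), and y has moved 10 mm. I'll keep going.

Call:
jog_arm:
  deltas:
    - [[0, 0, 0, 0, -0.004, 0, 0], [0, 0, 0, 0, -0.004, 0, 0], [0, 0, 0, 0, -0.004, 0, 0], [0, 0, 0, 0, -0.004, 0, 0], [0, 0, 0, 0, -0.004, 0, 0], [0, 0, 0, 0, -0.004, 0, 0], [0, 0, 0, 0, -0.004, 0, 0], [0, 0, 0, 0, -0.004, 0, 0], [0, 0, 0, 0, -0.004, 0, 0], [0, 0, 0, 0, -0.004, 0, 0]]

```text
time_s: 10.25
tool_pos: [0.558, -0.0109, 0.1862]
eef_rot: [[0.974, -0.226, 0.0], [-0.226, -0.974, -0.0], [0.0, -0.0, -1.0]]
contact_force: [-0.7, 0.6, -0.8]
grip_width: -0.003
grasp_force: 0.3
```

```bash
python3 -c "
from h import *
rep()
c=cam('wrist'); o=orange(c); print(o,nest(o[0]))"
```

```text
10.25 tcp nest [ 11.2 -42. ] z 0.18621263944593408 yaw -13.05 zax [ 0. -0. -1.] F [-0.73  0.58 -0.8 ] -0.003053992826117153
(array([0.58956919, 0.01370739, 0.026     ]), np.int32(12243), 66.2835922241211) [ 36.37507719 -11.01971436]
```

Still steady against the rail.

Call:
jog_arm:
  deltas:
    - [[0, 0, 0, 0, -0.004, 0, 0], [0, 0, 0, 0, -0.004, 0, 0], [0, 0, 0, 0, -0.004, 0, 0], [0, 0, 0, 0, -0.004, 0, 0], [0, 0, 0, 0, -0.004, 0, 0], [0, 0, 0, 0, -0.004, 0, 0], [0, 0, 0, 0, -0.004, 0, 0], [0, 0, 0, 0, -0.004, 0, 0], [0, 0, 0, 0, -0.004, 0, 0], [0, 0, 0, 0, -0.004, 0, 0]]

```text
time_s: 11.3
tool_pos: [0.567, 0.0281, 0.1862]
eef_rot: [[0.974, -0.226, -0.0], [-0.226, -0.974, 0.0], [-0.0, -0.0, -1.0]]
contact_force: [-0.3, 0.1, 0.0]
grip_width: 0.003
grasp_force: 0.3
```

Call:
jog_arm:
  deltas:
    - [[0, 0, 0, 0, -0.004, 0, 0], [0, 0, 0, 0, -0.004, 0, 0], [0, 0, 0, 0, -0.004, 0, 0], [0, 0, 0, 0, -0.004, 0, 0], [0, 0, 0, 0, -0.004, 0, 0], [0, 0, 0, 0, -0.004, 0, 0], [0, 0, 0, 0, -0.004, 0, 0], [0, 0, 0, 0, -0.004, 0, 0], [0, 0, 0, 0, -0.004, 0, 0]]

```text
time_s: 12.2
tool_pos: [0.5752, 0.0632, 0.1862]
eef_rot: [[0.974, -0.226, -0.0], [-0.226, -0.974, -0.0], [-0.0, 0.0, -1.0]]
contact_force: [0.0, -0.5, -0.4]
grip_width: 0.0
grasp_force: 0.3
```

```bash
python3 -c "
from h import *
rep()
c=cam('wrist'); o=orange(c); print(o,nest(o[0]));cv2.imwrite('pics/w8.png',c['image'])"
```

```text
12.2 tcp nest [11.2 34. ] z 0.1861982591063006 yaw -13.05 zax [-0. -0. -1.] F [ 0.03 -0.53 -0.42] 3.384107502606693e-05
(array([0.60677421, 0.08775269, 0.026     ]), np.int32(12252), 66.26761627197266) [36.48256128 64.99809476]
```

View pics/w8.png

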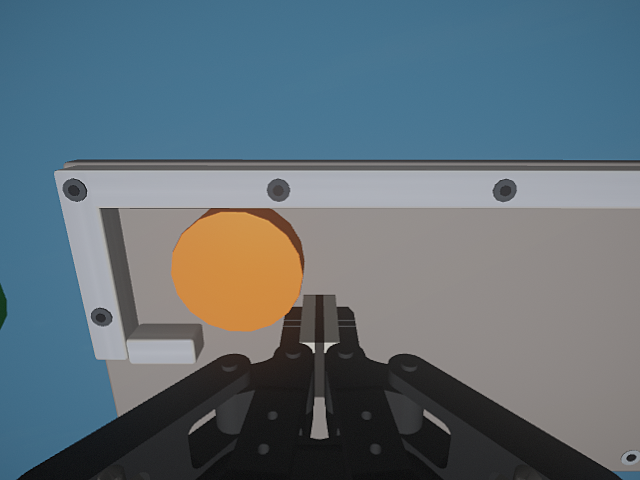

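The blank at (238,268) is entering the pocket, clear of the guide at (165,343), with about 25 mm to go. I'll slow down.

Call:
jog_arm:
  deltas:
    - [[0, 0, 0, 0, -0.003, 0, 0], [0, 0, 0, 0, -0.003, 0, 0], [0, 0, 0, 0, -0.003, 0, 0], [0, 0, 0, 0, -0.003, 0, 0], [0, 0, 0, 0, -0.003, 0, 0], [0, 0, 0, 0, -0.003, 0, 0], [0, 0, 0, 0, -0.002, 0, 0], [0, 0, 0, 0, -0.001, 0, 0], [0, 0, 0, 0, -0.001, 0, 0]]

```text
time_s: 13.15
tool_pos: [0.5801, 0.0844, 0.1862]
eef_rot: [[0.974, -0.226, 0.0], [-0.226, -0.974, -0.0], [0.0, 0.0, -1.0]]
contact_force: [-1.2, -0.5, 0.4]
grip_width: 0.001
grasp_force: 0.3
```

Call:
jog_arm:
  deltas:
    - [[0, 0, 0, 0, -0.001, 0, 0], [0, 0, 0, 0, 0, 0, 0]]

```text
time_s: 13.35
tool_pos: [0.5803, 0.0853, 0.1862]
eef_rot: [[0.974, -0.226, -0.0], [-0.226, -0.974, 0.0], [-0.0, -0.0, -1.0]]
contact_force: [-1.4, 0.3, 1.3]
grip_width: -0.0
grasp_force: 0.2
```

Call:
jog_arm:
  deltas:
    - [[0, 0, 0, 0, -0.001, 0, 0], [0, 0, 0, 0, 0, 0, 0]]

```text
time_s: 13.55
tool_pos: [0.5805, 0.0862, 0.1862]
eef_rot: [[0.974, -0.226, -0.0], [-0.226, -0.974, -0.0], [-0.0, 0.0, -1.0]]
contact_force: [-0.6, -0.8, 0.2]
grip_width: -0.001
grasp_force: 0.4
```

```bash
python3 -c "
from h import *
rep()
c=cam('wrist'); o=orange(c); print(o,nest(o[0]))"
```

```text
13.55 tcp nest [11.2 57.6] z 0.18619853450336643 yaw -13.05 zax [-0. -0. -1.] F [-0.6  -0.76  0.19] -0.0011509826635935237
(array([0.61206896, 0.11060986, 0.026     ]), np.int32(12267), 66.28434753417969) [36.49986554 88.46049091]
```

Call:
jog_arm:
  deltas:
    - [[0, 0, 0, 0, -0.001, 0, 0], [0, 0, 0, 0, 0, 0, 0]]

```text
time_s: 13.8
tool_pos: [0.5806, 0.087, 0.1861]
eef_rot: [[0.974, -0.226, -0.001], [-0.226, -0.974, -0.001], [-0.001, 0.001, -1.0]]
contact_force: [-2.0, -2.3, -0.2]
grip_width: -0.002
grasp_force: 1.3
```

Call:
jog_arm:
  deltas:
    - [[0, 0, 0, 0, -0.0005, 0, 0], [0, 0, 0, 0, 0, 0, 0]]

```text
time_s: 14.0
tool_pos: [0.5806, 0.0874, 0.186]
eef_rot: [[0.974, -0.226, -0.001], [-0.226, -0.974, -0.001], [-0.001, 0.001, -1.0]]
contact_force: [-2.7, -3.8, 0.6]
grip_width: -0.0
grasp_force: 2.1
```

Call:
jog_arm:
  deltas:
    - [[0, 0, 0, 0, -0.0005, 0, 0], [0, 0, 0, 0, 0, 0, 0]]

```text
time_s: 14.2
tool_pos: [0.5806, 0.0878, 0.186]
eef_rot: [[0.974, -0.226, -0.001], [-0.226, -0.974, -0.001], [-0.001, 0.001, -1.0]]
contact_force: [-2.9, -4.4, 1.4]
grip_width: 0.002
grasp_force: 2.6
```

Force is rising toward both the rail and the end stop at the predicted position, so the blank is seated. I'll back off gently and lift.

Call:
jog_arm:
  deltas:
    - [[0, 0, 0, -0.0005, 0.001, 0, 0], [0, 0, 0, -0.001, 0.003, 0, 0], [0, 0, 0, -0.002, 0.008, 0, 0], [0, 0, 0, -0.01, 0.02, 0, 0], [0, 0, 0, -0.01, 0.03, 0, 0], [0, 0, 0, 0, 0, -0.03, 0], [0, 0, 0, 0, 0, -0.04, 0], [0, 0, 0, 0, 0, -0.04, 0], [0, 0, 0, 0, 0, 0, 0]]

```text
time_s: 15.1
tool_pos: [0.5466, 0.0326, 0.3032]
eef_rot: [[0.974, -0.226, 0.013], [-0.226, -0.974, -0.001], [0.013, -0.002, -1.0]]
contact_force: [1.8, 0.8, -0.4]
grip_width: -0.004
grasp_force: 0.0
```

```bash
python3 -c "
from h import *
rep()
c=cam('wrist'); o=orange(c); print(o,nest(o[0])); cv2.imwrite('pics/w9.png',c['image'])"
```

```text
15.1 tcp nest [-9.7 -2.2] z 0.30322099178356976 yaw -13.06 zax [ 0.013 -0.001 -1.   ] F [ 1.85  0.8  -0.38] -0.0038341012525739565
(array([0.61117414, 0.110464  , 0.026     ]), np.int32(4365), 39.44466018676758) [35.66079635 88.11707781]
```

View pics/w9.png

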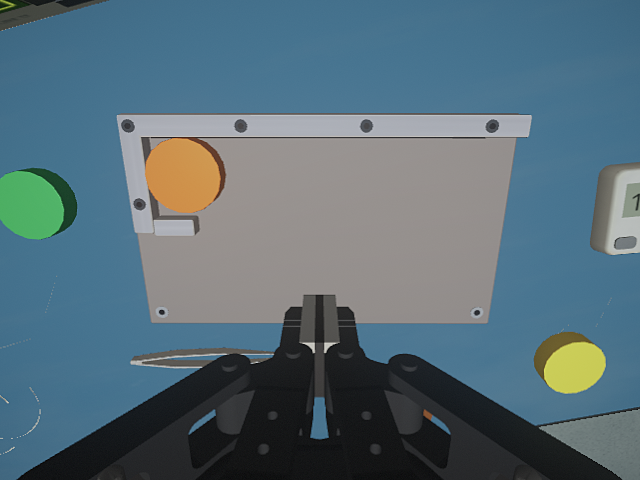

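The blank at (185,175) rests against both the rail (row 138) and the end stop (column 147), and the fingers are clear. The green blank, timer and forceps are undisturbed.

Call:
jog_arm:
  deltas:
    - [[0, 0, 0, 0, 0, 0, 0], [0, 0, 0, 0, 0, 0, 0], [0, 0, 0, 0, 0, 0, 0], [0, 0, 0, 0, 0, 0, 0], [0, 0, 0, 0, 0, 0, 0]]

```text
time_s: 15.65
tool_pos: [0.5439, 0.0331, 0.2954]
eef_rot: [[0.974, -0.226, -0.001], [-0.226, -0.974, 0.0], [-0.001, 0.0, -1.0]]
contact_force: [-0.1, -0.2, -0.8]
grip_width: -0.002
grasp_force: 0.0
```

```bash
python3 -c "
from bench import *
print(sign_off())"
```

```text
the job is handed in; nothing more can be done
None
```

The orange blank was pushed to the rail, slid along it into the corner pocket and seated against both the rail and the end stop; the fingers are clear and the job was handed in at about 15.7 s (no verdict was returned).

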